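Dispense one bearing from the slide feeder

TASK

Dispense one bearing from the feeder that holds the larger (52 mm) bearings: hook a fingertip behind the upturned lip of its slide and draw the slide out to its stop, so that the lowest bearing drops flat into the open catch, then push the slide fully home again so that the next bearing settles into its pocket. Do not grip the lip, do not touch or lift any bearing, and leave the smaller feeder and everything else on the bench as they are.

Things in the scene. Friction and masses are not known exactly. Their poses are not given: they have to be found in the camera images.
- feeder_large: gravity feeder for 52 mm bearings, bolted to the bench, left or right of the smaller one. Base 98 mm wide, 224 mm long. Origin: on the bench under the centre of the magazine (stack of bearings between four steel posts, 90 mm high). Its x axis lies along the slide's rail; the lip is at the -x end and the slide is drawn out towards -x. z up.
- large_slide (a joint): the large feeder's steel slide, 72 mm wide, top 38 mm above the bench, in side guides (keepers up to 41 mm, bolt heads to 45 mm). 0 = fully home, pocket under the stack; 0.120 m = out at the stop, pocket over the catch. 3 N of its own friction, up to 10 N with the stack dragging on it; no spring, it stays put. The bearing drops only in the last few mm.
- large_lip_face (a point): middle of the magazine-side face of the upturned lip at the slide's -x end; moves with the slide. Lip: steel, 50 mm wide, 4 mm thick, from the slide's top to 60 mm above the bench; this point is at 49 mm and, slide home, 84 mm on the -x side of the feeder's origin. Between it and the magazine plate (top at 46 mm) 48 mm of bare slide are free for a fingertip.
- large_pad_face (a point): middle of the outer (-x) face of the black rubber push pad (44 mm wide, 18 mm high, 4 mm thick) on the lip's outer side, 8 mm in front of the lip face point, 49 mm above the bench; moves with the slide. Pushing here towards +x of the feeder's frame sends the slide home.
- large_catch (a point): centre of the large feeder's catch on its rubber floor, 13 mm above the bench, fixed to the feeder 116 mm on the -x side of its origin; open on top when the slide is home. A bearing that has dropped lies flat here with its top 25 mm above the bench.
- feeder_small: a like feeder, a size smaller, with a magazine of three 38 mm bearings: not to be used. 84 mm wide over its base, posts 88 mm high; origin and axes as for the large one.
- small_slide (a joint): slide of the small feeder, 0 = home, 0.120 m = out; it stays home. Its lip looks like the large one's but is 43 mm wide.
- large_bearing_1: steel ball bearing, 52 mm across, 12 mm high, 60 g, in the large feeder's stack: lowest, in the slide's pocket at the start (underside 28 mm above the bench). Origin: centre of its underside.
- large_bearing_2: steel ball bearing, 52 mm across, 12 mm high, 60 g, in the large feeder's stack: second, becomes the lowest. Origin: centre of its underside.
- large_bearing_3: steel ball bearing, 52 mm across, 12 mm high, 60 g, in the large feeder's stack: third. Origin: centre of its underside.
- large_bearing_4: steel ball bearing, 52 mm across, 12 mm high, 60 g, in the large feeder's stack: top one. Origin: centre of its underside.
- small_bearing_1: steel ball bearing, 38 mm across, 10 mm high, 40 g, in the small feeder's stack (lowest). Origin: centre of its underside.
- small_bearing_2: steel ball bearing, 38 mm across, 10 mm high, 40 g, in the small feeder's stack (second). Origin: centre of its underside.
- small_bearing_3: steel ball bearing, 38 mm across, 10 mm high, 40 g, in the small feeder's stack (third). Origin: centre of its underside.
- tape_ring: roll of tape lying flat, 90 mm across, 24 mm high; a bystander. Origin: centre of its underside.
- planet_gear: planet gear, 26 mm across, 16 mm high; a bystander. Origin: centre of its underside.
- sun_pinion: gear, 33 mm across, 14 mm high; a bystander. Origin: centre of its underside.
- pen: marker pen lying down, 124 mm long, 16 mm thick; a bystander. Origin: centre of its underside.
Not all that is in view belongs to the job. What is shaped like the large_bearing_4 but pink is not meant.

How it is judged (in metres and radians):
On the way, in this order (a step that is already met when the one before it is completed fails the run):
1. the slide of the large feeder is drawn out to its stop (value of joint large_slide above 0.116 m), for 0.1 s.
2. the slide is fully home again, one bearing lies in the catch and the next lies in the pocket (value of joint large_slide below 0.003 m and height (world z) of large_bearing_2 below 0.031 m and height (world z) of large_bearing_1 below 0.018 m and angle between large_bearing_1's own z axis and vertical below 0.15 rad and horizontal distance between large_bearing_1 and large_catch below 0.012 m), for 0.2 s.
At the end, for the whole second after the job is handed in: One 52 mm bearing lies flat and at rest in the large feeder's catch (within 12 mm of its centre), the large slide is home to within 3 mm, the second bearing lies flat in the pocket with the other two still stacked over it, and the small slide is home to within 4 mm (all of step 2 and height (world z) of large_bearing_2 above 0.025 m and angle between large_bearing_2's own z axis and vertical below 0.1 rad and horizontal distance between large_bearing_2 and feeder_large below 0.006 m and horizontal distance between each of large_bearing_3, large_bearing_4 and feeder_large below 0.008 m and linear speed of each of large_bearing_1, large_bearing_2 below 0.02 m/s and value of joint small_slide below 0.004 m); the robot touches nothing.
It fails at once if the lip is gripped: fingers press on the lip and on the push pad in front of it at once (contact force between the fingers and large_slide_lip above 1 N and contact force between the fingers and large_slide_pad above 1 N).
It fails at once if a bearing is touched by the fingers or lifted by 10 mm (contact force between the fingers and large_bearing_1 above 1.5 N or contact force between the fingers and large_bearing_2 above 1.5 N or contact force between the fingers and large_bearing_3 above 1.5 N or contact force between the fingers and large_bearing_4 above 1.5 N or contact force between the fingers and small_bearing_1 above 1.5 N or contact force between the fingers and small_bearing_2 above 1.5 N or contact force between the fingers and small_bearing_3 above 1.5 N or height (world z) of any of large_bearing_1, small_bearing_1 above 0.038 m or height (world z) of large_bearing_2 above 0.05 m or height (world z) of large_bearing_3 above 0.062 m or height (world z) of large_bearing_4 above 0.074 m or height (world z) of small_bearing_2 above 0.048 m or height (world z) of small_bearing_3 above 0.058 m).
It fails at once if a second bearing is dispensed (height (world z) of large_bearing_2 below 0.022 m).
It fails at once if the small feeder is worked (value of joint small_slide above 0.01 m).
It fails at once if a bystander is pushed aside by more than 2 cm (distance of any of tape_ring, planet_gear, sun_pinion, pen from where it was at the start of the episode above 0.02 m).
It also fails if it takes over 43 s, if anything falls off the work surface, if the arm or the gripper's body presses on something with over 40 N, if the wrist force passes 120 N, or if a joint passes its speed limit or range.

ROBOT

A 7-joint arm with a two-finger parallel gripper is mounted at the origin on the work surface; the furniture and walls round the work are solid. World frame = base frame: x ahead of the robot, y to its left, z up, the work surface at z = 0. Lengths are in m, angles in degrees, forces in N, time in s.
With the tool pointing down it reaches from about 0.425 to 0.875 m from the base axis. Payload 4.7 kg.
Tool frame: the origin (TCP) lies between the finger pads; the fingertips stand 17 mm ahead of it and the grasp point (between the pads) lies 2 mm behind it; z points along the fingers, y is the line along which they close (so a half turn about z gives the same grasp; the last joint's range is limited). The gripper opens to 87 mm and grips with 3 to 60 N. Pads are 19 mm wide; open, the fingers measure 117 mm over their backs; the gripper's body (75 mm by 190 mm) begins 51 mm behind the grasp point.
Start: joints at [63.891, 18.392, -4.016, 83.108, 1.295, 78.541, -3.26], TCP at [0.294, -0.58, 0.24] pointing down, gripper open.
Joint ranges: [-163.93, 163.93], [-17.29, 119.83], [-79.2, 71.16], [3.27, 140.29], [-89.18, 269.18], [5.43, 117.66], [-154.24, 154.24]. Speed limits (degrees/s): [147.25, 147.25, 180, 180, 180, 180, 180].

INTERFACE

Orientations are given as [roll, pitch, yaw] about the fixed x, y, z axes, in that order (R = Rz(yaw) Ry(pitch) Rx(roll)).
In Python, from cell import env, cams gives the robot as it stands.
- The arm moves only by the shell command python3 -m pendant 'ROWS' [FORCE]. ROWS is JSON, a list of rows, each an object of numbers: "tx", "ty", "tz": the shift along the tool's x, y, z each as a share of 0.05 m, from -1 to 1; "spin": the turn about the tool's z as a share of 4 degrees, from -1 to 1; "claw": the closure, from 0 (fully open) to 1 (shut). A call has 1 to 10 rows; each row shifts and turns the commanded pose from where the row before left it, along the tool's axes as they then stand; what a row does not reach is not made up. A row lasts 1/8 s, in which the tool goes at most 62.5 mm and 10.7 degrees, less where a joint would pass 70% of its speed; a pose out of reach is approached as far as the arm can. A call with a number of a shift or a turn outside -1 to 1 is refused whole. A call with a gripper value outside its range is refused whole. The fingers move at their own pace and stop on an object; FORCE is the grip in N (left out, the last holds). Time passes only in rows, so rows that do not move let the fingers close. It gives the time, the measured TCP pose, the force, the opening and the grip force at its end, in the units of the state.
- env.get_obs(): the state, without advancing time (a new reading comes with each control period).
- cams.read_camera(name): name is "scene" or "top"; returns the picture (384x512x3 uint8, red, green, blue); there is no depth.
- cams.camera_info(name): a dict with "fx", "fy", "cx", "cy" (pixels), "rvec" (rotation vector, rad) and "tvec" (3), from world to camera coordinates, as OpenCV has them. Camera axes: x right, y down, z forward; pixel columns grow to the right and rows downward; lengths in m; the calibration is good to about 2 mm. A picture is of the moment at which its call begins. camera_info takes no time and is no camera call.
- env.sign_off(): hands the job in; it is judged then, once.
The state is a dict: "time_s": time; "qpos": joint angles; "joint_velocities": joint speeds; "effort": joint torques, N m; "tool_pos": TCP position; "tool_rot": TCP orientation; "force": force on the tool from outside, world axes, zero at the start; "wrist_torque": the same for the moment, N m; "grip_width": finger opening in m; "grasp_force": force on a finger pad.
Only numpy, scipy, OpenCV 4.12 (cv2) and the standard library are available. Lean on these libraries where they do the work, as an engineer would, in place of code of your own. Each camera call takes 0.05 s, during which the arm holds its last target. There are 200 camera calls.

## Working session

There is one attempt and no reset: what is moved stays moved. The work goes in short steps, Python scripts to look and compute and a shell command to move; the robot and the scene stay as the last step left them, time stands still between calls to the robot, and variables do not carry over. Pictures are saved under pics/ and viewed, at most 10 in all, crops included, and the job is handed in when it is done.

```bash
mkdir -p pics
python3 - <<'E'
from cell import env,cams
import cv2
for n in("scene","top"):
    im=cams.read_camera(n); cv2.imwrite(f"pics/{n}0.png",cv2.resize(im[:,:,::-1],None,fx=1.5625,fy=1.5625,interpolation=cv2.INTER_CUBIC)); cv2.imwrite(f"pics/{n}0raw.png",im[:,:,::-1])
    print(cams.camera_info(n))
print(env.get_obs())
E
```

```text
{'fx': 389.9182598000908, 'fy': 389.9182598000908, 'cx': 259.52014685502667, 'cy': 186.24829754518566, 'rvec': array([ 0.89507476, -2.55139952,  1.06222693]), 'tvec': array([0.42610236, 0.34446645, 0.69943094])}
{'fx': 391.4814888809533, 'fy': 391.4814888809533, 'cx': 253.5082097683015, 'cy': 190.33621966823486, 'rvec': array([ 2.17452336, -2.10763245,  0.21765661]), 'tvec': array([-0.07674071,  0.61713365,  1.06091665])}
{'time_s': 0.1, 'qpos': array([63.89093669, 18.43369537, -4.01708652, 83.16705484,  1.29330717,
       78.54185978, -3.26057129]), 'joint_velocities': array([ 0.00257399, -0.10757651,  0.00044941, -0.18757345,  0.01999264,
       -0.01277518,  0.01287539]), 'effort': array([ 6.11327887e-04, -4.92571592e+01, -4.05252026e-01, -3.13398278e+01,
       -6.40340941e-02,  3.94980947e-02,  8.22200718e-05]), 'tool_pos': array([ 0.29402391, -0.57917513,  0.23859125]), 'tool_rot': array([-1.79902535e+02,  3.34292093e-03,  2.69192083e+01]), 'force': array([ 0.62329683, -0.5160362 , -0.47791013]), 'wrist_torque': array([-0.0091303 ,  0.02399935, -0.02817084]), 'grasp_force': 0.0, 'grip_width': 0.0869689955544222}
```

View pics/top0.png

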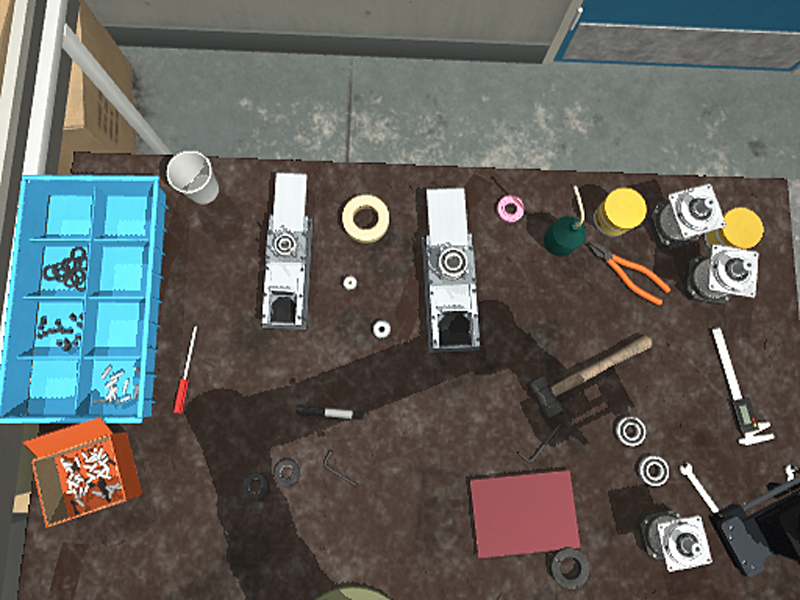

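View pics/scene0.png

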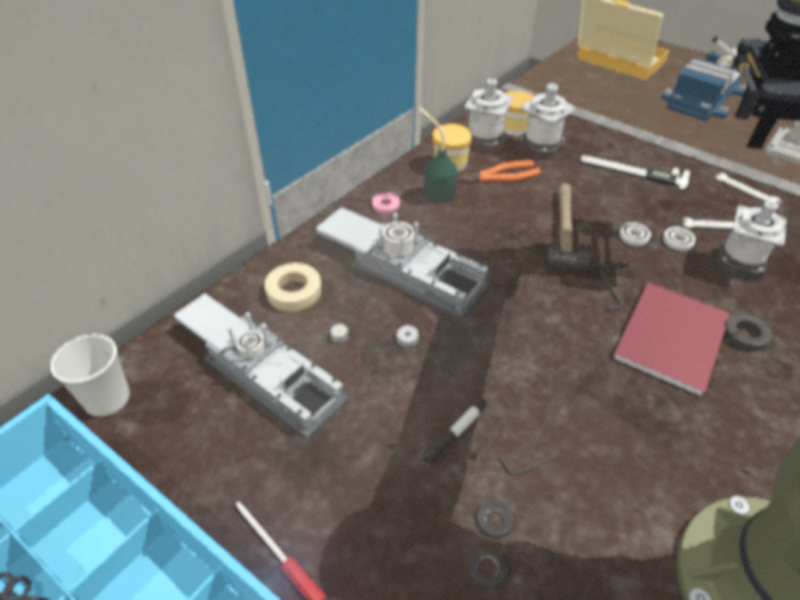

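The large feeder is the right-hand one in the top view: stack near (453,262) and catch near (457,325), in 1.5625x pixels. The small one is at (285,245). I'll enlarge the large feeder in both views.

Run:
```python
import cv2,numpy as np
a=cv2.imread("pics/top0raw.png")[115:230,255:325]
b=cv2.imread("pics/scene0raw.png")[125:205,195:320]
a=cv2.resize(a,None,fx=5,fy=5,interpolation=cv2.INTER_CUBIC)   # 350x575
b=cv2.resize(b,None,fx=3.5,fy=3.5,interpolation=cv2.INTER_CUBIC) # 437x280
c=np.zeros((575,790,3),np.uint8); c[:,:350]=a; c[:b.shape[0],352:352+b.shape[1]]=b
cv2.imwrite("pics/crop1.png",c)
```

```text
(no output)
```

View pics/crop1.png

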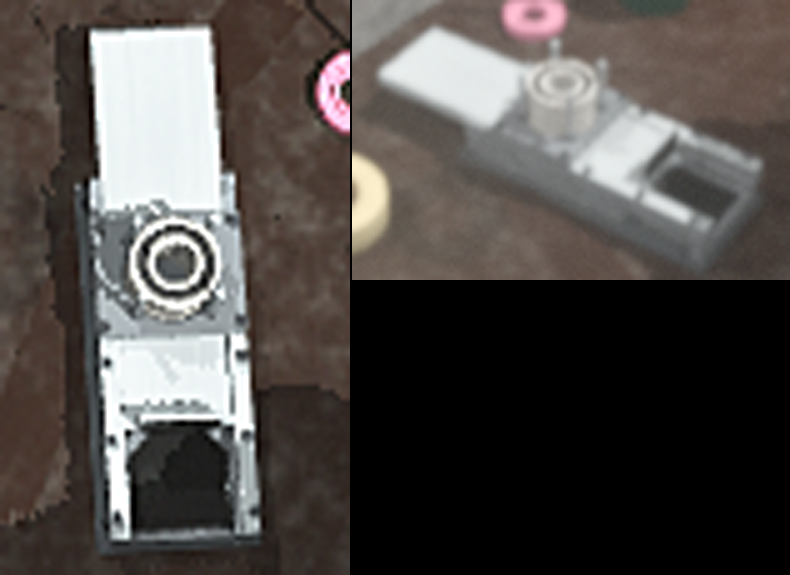

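```bash
cat > h.py <<'E'
import numpy as np,cv2
from cell import env,cams
def bp(n,u,v,z):
    c=cams.camera_info(n);R=cv2.Rodrigues(np.array(c['rvec']))[0];o=-R.T@c['tvec']
    d=R.T@np.array([(u-c['cx'])/c['fx'],(v-c['cy'])/c['fy'],1]);return o+d*(z-o[2])/d[2]
def pj(n,P):
    c=cams.camera_info(n);return cv2.projectPoints(np.array(P,float),np.array(c['rvec']),np.array(c['tvec']),np.array([[c['fx'],0,c['cx']],[0,c['fy'],c['cy']],[0,0,1.]]),None)[0][:,0]
E
python3 - <<'E'
from h import *
np.set_printoptions(precision=4,suppress=True)
T=lambda x,y,z:bp("top",255+x/5-.4,115+y/5-.4,z)
S=lambda x,y,z:bp("scene",195+(x-352)/3.5-.4,125+y/3.5-.4,z)
for k,p in dict(stackT=T(175,263,.076),stackS=S(563,82,.076),tailL=T(91,29,.038),tailR=T(213,27,.038),sL=T(102,205,.038),sR=T(221,172,.038),plateL=T(100,335,.046),plateR=T(246,333,.046),lipL=T(122,407,.06),lipR=T(234,403,.06),bL=T(101,551,0),bR=T(261,545,0),
 StailFar=S(433,27,.038),StailNear=S(380,75,.038)).items(): print(k,p)
E
```

```text
stackT [ 0.6856 -0.1574  0.076 ]
stackS [ 0.6828 -0.1556  0.076 ]
tailL [ 0.837  -0.1096  0.038 ]
tailR [ 0.8412 -0.1829  0.038 ]
sL [ 0.7285 -0.1182  0.038 ]
sR [ 0.7512 -0.1885  0.038 ]
plateL [ 0.6486 -0.1179  0.046 ]
plateR [ 0.6527 -0.2027  0.046 ]
lipL [ 0.6046 -0.1301  0.06  ]
lipR [ 0.609  -0.1939  0.06  ]
bL [ 0.5279 -0.1246  0.    ]
bR [ 0.5344 -0.2195  0.    ]
StailFar [ 0.8394 -0.1789  0.038 ]
StailNear [ 0.8295 -0.106   0.038 ]
```

```bash
python3 -m pendant '[{"spin":1,"claw":1},{"spin":1,"claw":1},{"spin":1,"claw":1},{"spin":1,"claw":1},{"spin":1,"claw":1},{"spin":0.68,"claw":1},{"claw":1}]' 10
cat >> h.py <<'E'
YAW=np.radians(4.2);O=np.array([.685,-.158])
X=np.array([np.cos(YAW),np.sin(YAW)])
def w(xf,yf=0): return O+xf*X+yf*np.array([-X[1],X[0]])
def go(xy,z):
    s=env.get_obs();p=s['tool_pos'];r=np.radians(s['tool_rot'][2]);d=np.array(xy)-p[:2]
    print("now",p.round(4),s['tool_rot'].round(2),"tx,ty,tz mm",(1e3*np.array([d@[np.cos(r),np.sin(r)],d@[np.sin(r),-np.cos(r)],p[2]-z])).round(1))
E
python3 - <<'E'
from h import *
go(w(-.060),.10)
# overlay check
im=cv2.imread("pics/top0raw.png");im=cv2.resize(im[110:230,250:330],None,fx=5,fy=5,interpolation=cv2.INTER_CUBIC)
def L(a,b):
    q=[tuple(int(round(t)) for t in ((p+.5)-[250,110])*5) for p in pj("top",[[*w(a[0],a[1]),a[2]],[*w(b[0],b[1]),b[2]]])];cv2.line(im,*q,(0,0,255),1)
L((-.084,-.025,.06),(-.084,.025,.06));L((-.088,-.025,.06),(-.088,.025,.06));L((-.036,-.04,.046),(-.036,.04,.046))
for s in(-1,1): L((.03,s*.036,.038),(.155,s*.036,.038))
L((-.02,0,.076),(.02,0,.076));L((0,-.026,.076),(0,.026,.076));L((-.116,-.03,.013),(-.116,.03,.013))
L((-.155,-.049,0),(-.155,.049,0))
cv2.imwrite("pics/ov.png",im)
E
```

```text
now [ 0.294  -0.5792  0.2386] [-179.9     0.     26.92] tx,ty,tz mm [ 483.9 -221.7  138.6]invalid input at $[0]: expected keys tx, ty, tz, spin, claw
```

View pics/ov.png

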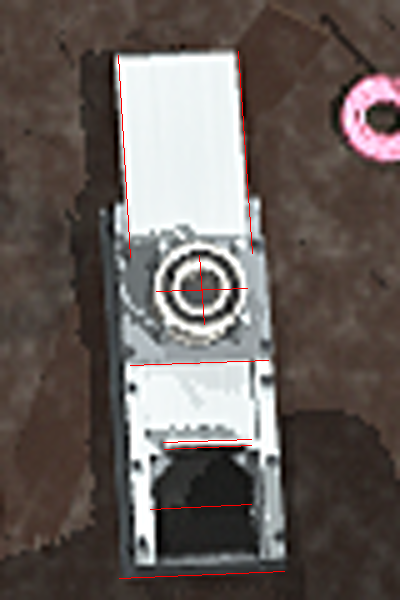

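The overlay fits: the lip lines fall on the lip near (208,441), the plate edge near (200,363), and the stack cross on the bearing at (202,288). Each row needs all the keys, so I'll send the spin again.

```bash
python3 -m pendant '[{"tx":0,"ty":0,"tz":0,"spin":1,"claw":1},{"tx":0,"ty":0,"tz":0,"spin":1,"claw":1},{"tx":0,"ty":0,"tz":0,"spin":1,"claw":1},{"tx":0,"ty":0,"tz":0,"spin":1,"claw":1},{"tx":0,"ty":0,"tz":0,"spin":1,"claw":1},{"tx":0,"ty":0,"tz":0,"spin":0.68,"claw":1},{"tx":0,"ty":0,"tz":0,"spin":0,"claw":1}]' 10
python3 -c "
from h import *
go(w(-.060),.10)"
```

```text
time_s: 0.98
tool_pos: [0.2941, -0.5793, 0.239]
tool_rot: [-180.0, 0.0, 4.2]
force: [-0.3, 0.4, -0.4]
grip_width: 0.0251
grasp_force: 0.0
now [ 0.2941 -0.5793  0.239 ] [-1.7995e+02  3.0000e-02  4.2300e+00] tx,ty,tz mm [ 360.9 -391.4  139. ]
```

```bash
python3 -m pendant '[{"tx":0.722,"ty":-0.783,"tz":0,"spin":0,"claw":1},{"tx":0.722,"ty":-0.783,"tz":0,"spin":0,"claw":1},{"tx":0.722,"ty":-0.783,"tz":0,"spin":0,"claw":1},{"tx":0.722,"ty":-0.783,"tz":0,"spin":0,"claw":1},{"tx":0.722,"ty":-0.783,"tz":0,"spin":0,"claw":1},{"tx":0.722,"ty":-0.783,"tz":0,"spin":0,"claw":1},{"tx":0.722,"ty":-0.783,"tz":0,"spin":0,"claw":1},{"tx":0.722,"ty":-0.783,"tz":0,"spin":0,"claw":1},{"tx":0.722,"ty":-0.783,"tz":0,"spin":0,"claw":1},{"tx":0.722,"ty":-0.783,"tz":0,"spin":0,"claw":1}]'
python3 -m pendant '[{"tx":0,"ty":0,"tz":0.8,"spin":0,"claw":1},{"tx":0,"ty":0,"tz":0.8,"spin":0,"claw":1},{"tx":0,"ty":0,"tz":0.8,"spin":0,"claw":1},{"tx":0,"ty":0,"tz":0,"spin":0,"claw":1},{"tx":0,"ty":0,"tz":0,"spin":0,"claw":1}]'
python3 - <<'E'
from h import *
go(w(-.060),.062)
a=cams.read_camera("top")[110:230,250:330,::-1];b=cams.read_camera("scene")[80:215,180:330,::-1]
a=cv2.resize(a,None,fx=4.5,fy=4.5);b=cv2.resize(b,None,fx=2.9,fy=2.9)
c=np.zeros((545,800,3),np.uint8);c[:a.shape[0],:360]=a;c[:b.shape[0],362:362+b.shape[1]]=b
cv2.imwrite("pics/c2.png",c)
E
```

```text
time_s: 2.22
tool_pos: [0.6264, -0.1615, 0.2394]
tool_rot: [180.0, 0.0, 4.2]
force: [0.6, -1.3, -0.1]
grip_width: 0.0003
grasp_force: 0.0
time_s: 2.85
tool_pos: [0.6265, -0.1629, 0.1211]
tool_rot: [180.0, -0.1, 4.2]
force: [-0.1, -1.5, 0.7]
grip_width: 0.0005
grasp_force: 0.0
now [ 0.6265 -0.1629  0.1211] [ 1.7997e+02 -1.1000e-01  4.2200e+00] tx,ty,tz mm [-1.3 -0.6 59.1]
```

View pics/c2.png

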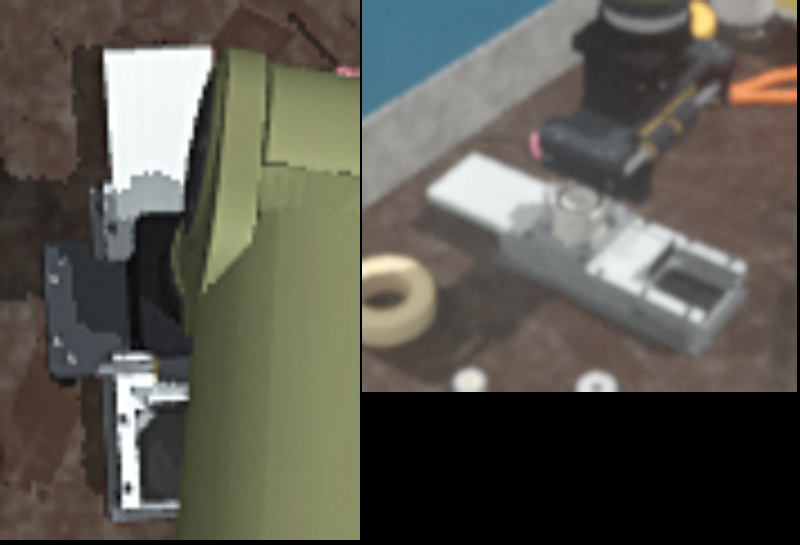

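The gripper is centred above the gap: in the scene crop its fingertips show near (635,185), over the bare slide near (640,240). I'll descend now.

```bash
python3 -m pendant '[{"tx":0,"ty":0,"tz":0.4,"spin":0,"claw":1},{"tx":0,"ty":0,"tz":0.4,"spin":0,"claw":1},{"tx":0,"ty":0,"tz":0.36,"spin":0,"claw":1},{"tx":0,"ty":0,"tz":0,"spin":0,"claw":1}]'
python3 -m pendant '[{"tx":-0.12,"ty":0,"tz":0,"spin":0,"claw":1},{"tx":-0.12,"ty":0,"tz":0,"spin":0,"claw":1},{"tx":-0.12,"ty":0,"tz":0,"spin":0,"claw":1},{"tx":0,"ty":0,"tz":0,"spin":0,"claw":1}]'
python3 -c "
from h import *
go(w(-.060),.062)"
```

```text
time_s: 3.45
tool_pos: [0.6237, -0.1624, 0.0586]
tool_rot: [-179.9, 0.3, 4.2]
force: [-1.0, -0.0, 0.5]
grip_width: 0.0004
grasp_force: 0.0
time_s: 3.95
tool_pos: [0.6078, -0.1643, 0.0624]
tool_rot: [180.0, -0.1, 4.2]
force: [1.7, 0.2, 0.5]
grip_width: 0.0002
grasp_force: 0.4
now [ 0.6078 -0.1643  0.0624] [ 1.7996e+02 -7.0000e-02  4.1900e+00] tx,ty,tz mm [17.5 -0.6  0.4]
```

```bash
python3 -m pendant '[{"tx":-0.2,"ty":0,"tz":0,"spin":0,"claw":1},{"tx":-0.2,"ty":0,"tz":0,"spin":0,"claw":1},{"tx":-0.2,"ty":0,"tz":0,"spin":0,"claw":1},{"tx":-0.2,"ty":0,"tz":0,"spin":0,"claw":1},{"tx":-0.2,"ty":0,"tz":0,"spin":0,"claw":1},{"tx":0,"ty":0,"tz":0,"spin":0,"claw":1}]'
python3 -c "
from h import *
go(w(-.1945),.062)"
```

```text
time_s: 4.7
tool_pos: [0.5568, -0.1681, 0.0619]
tool_rot: [180.0, 0.1, 4.2]
force: [1.7, -0.3, -0.3]
grip_width: 0.0008
grasp_force: 0.6
now [ 0.5568 -0.1681  0.0619] [1.7998e+02 6.0000e-02 4.1600e+00] tx,ty,tz mm [-65.9  -0.6  -0.1]
```

Run:
```python
from h import *
b=cams.read_camera("scene")[80:230,180:350,::-1]
cv2.imwrite("pics/c3.png",cv2.resize(b,None,fx=4,fy=4,interpolation=cv2.INTER_CUBIC))
```

```text
(no output)
```

View pics/c3.png

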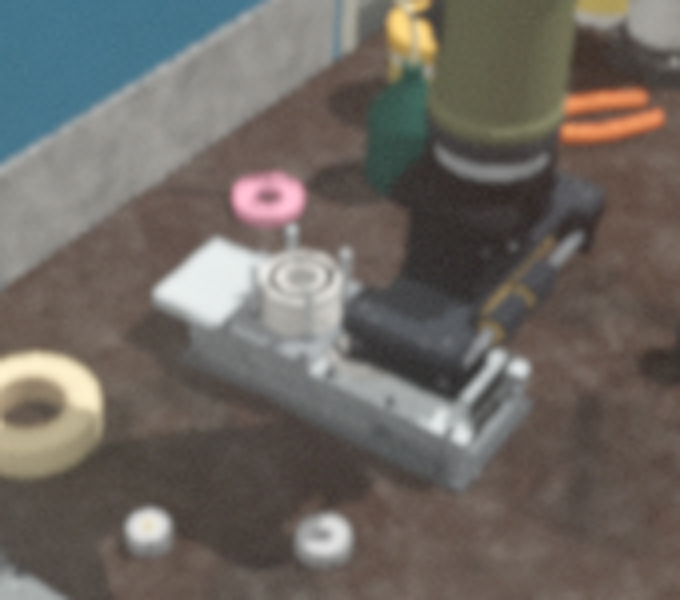

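The tail (at about (215,280)) is clearly shorter and the slide is following, so I'll draw on to the stop.

```bash
python3 -m pendant '[{"tx":-0.2,"ty":0,"tz":0,"spin":0,"claw":1},{"tx":-0.2,"ty":0,"tz":0,"spin":0,"claw":1},{"tx":-0.2,"ty":0,"tz":0,"spin":0,"claw":1},{"tx":-0.2,"ty":0,"tz":0,"spin":0,"claw":1},{"tx":-0.2,"ty":0,"tz":0,"spin":0,"claw":1},{"tx":-0.2,"ty":0,"tz":0,"spin":0,"claw":1},{"tx":0,"ty":0,"tz":0,"spin":0,"claw":1}]'
python3 -m pendant '[{"tx":-0.1,"ty":0,"tz":0,"spin":0,"claw":1},{"tx":-0.1,"ty":0,"tz":0,"spin":0,"claw":1},{"tx":0,"ty":0,"tz":0,"spin":0,"claw":1}]'
python3 -c "
from h import *
go(w(-.1945),.062)"
```

```text
time_s: 5.62
tool_pos: [0.4956, -0.1719, 0.0611]
tool_rot: [-179.9, 0.2, 4.1]
force: [-0.3, -0.2, 1.0]
grip_width: 0.0003
grasp_force: 0.0
time_s: 6.0
tool_pos: [0.4919, -0.1719, 0.062]
tool_rot: [180.0, -0.5, 4.3]
force: [12.6, 0.1, -8.6]
grip_width: 0.0001
grasp_force: 6.1
now [ 0.4919 -0.1719  0.062 ] [179.97  -0.5    4.27] tx,ty,tz mm [-0.9  0.3  0. ]
```

```bash
python3 -m pendant '[{"tx":-0.12,"ty":0,"tz":0,"spin":0,"claw":1},{"tx":0,"ty":0,"tz":0,"spin":0,"claw":1},{"tx":0,"ty":0,"tz":0,"spin":0,"claw":1}]'
python3 - <<'E'
from h import *
go(w(-.1945),.062)
a=cams.read_camera("top")[110:230,220:330,::-1];b=cams.read_camera("scene")[80:230,180:350,::-1]
a=cv2.resize(a,None,fx=3,fy=3);b=cv2.resize(b,None,fx=2.7,fy=2.7)
c=np.zeros((450,795,3),np.uint8);c[:a.shape[0],:330]=a;c[:b.shape[0],332:332+b.shape[1]]=b
cv2.imwrite("pics/c4.png",c)
E
```

```text
time_s: 6.38
tool_pos: [0.4916, -0.1717, 0.0631]
tool_rot: [179.9, -1.2, 4.4]
force: [24.9, 0.6, -15.6]
grip_width: 0.0003
grasp_force: 12.1
now [ 0.4916 -0.1717  0.0631] [179.89  -1.16   4.36] tx,ty,tz mm [-0.6  0.5  1.1]
```

View pics/c4.png

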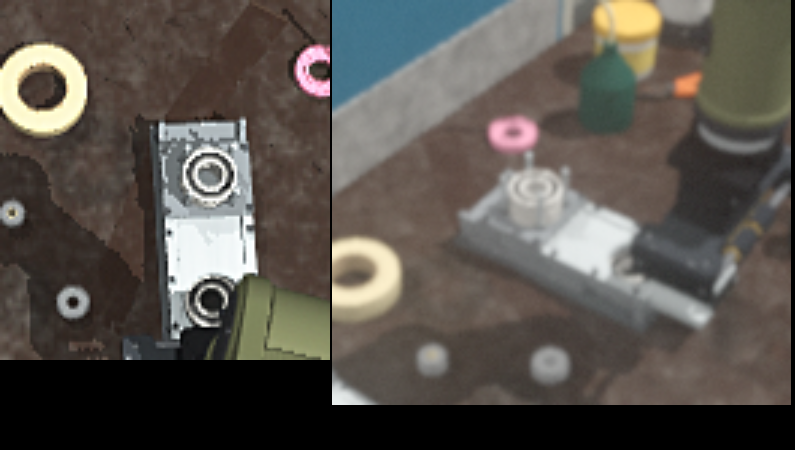

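The slide is at its stop: the tail is fully in at top (200,125), the bearing shows in the pocket over the catch at (210,300), and the force has risen to 25 N. Next I'll back off and lift.

```bash
python3 -m pendant '[{"tx":0.2,"ty":0,"tz":0,"spin":0,"claw":1},{"tx":0.2,"ty":0,"tz":0,"spin":0,"claw":1},{"tx":0,"ty":0,"tz":0,"spin":0,"claw":1},{"tx":0,"ty":0,"tz":0,"spin":0,"claw":1}]'
python3 -c "
from h import *
go(w(-.232),.11)"
```

```text
time_s: 6.98
tool_pos: [0.5009, -0.1718, 0.0611]
tool_rot: [-180.0, 0.1, 4.2]
force: [-0.2, -0.5, -0.1]
grip_width: 0.0001
grasp_force: 0.0
now [ 0.5009 -0.1718  0.0611] [-1.7998e+02  1.1000e-01  4.1800e+00] tx,ty,tz mm [-47.4  -0.3 -48.9]
```

```bash
python3 -m pendant '[{"tx":0,"ty":0,"tz":-0.5,"spin":0,"claw":1},{"tx":0,"ty":0,"tz":-0.5,"spin":0,"claw":1},{"tx":0,"ty":0,"tz":0,"spin":0,"claw":1},{"tx":-0.5,"ty":0,"tz":0,"spin":0,"claw":1},{"tx":-0.54,"ty":0,"tz":0,"spin":0,"claw":1},{"tx":0,"ty":0,"tz":0,"spin":0,"claw":1},{"tx":0,"ty":0,"tz":0,"spin":0,"claw":1}]'
python3 -c "
from h import *
go(w(-.232),.064)"
```

```text
time_s: 7.85
tool_pos: [0.4502, -0.1755, 0.1111]
tool_rot: [-180.0, 0.0, 4.2]
force: [0.6, 0.5, -0.4]
grip_width: 0.0006
grasp_force: 0.0
now [ 0.4502 -0.1755  0.1111] [-179.99    0.      4.19] tx,ty,tz mm [ 3.5 -0.3 47.1]
```

```bash
python3 -m pendant '[{"tx":0,"ty":0,"tz":0.35,"spin":0,"claw":1},{"tx":0,"ty":0,"tz":0.35,"spin":0,"claw":1},{"tx":0,"ty":0,"tz":0.24,"spin":0,"claw":1},{"tx":0,"ty":0,"tz":0,"spin":0,"claw":1},{"tx":0.1,"ty":0,"tz":0,"spin":0,"claw":1},{"tx":0.1,"ty":0,"tz":0,"spin":0,"claw":1},{"tx":0.1,"ty":0,"tz":0,"spin":0,"claw":1},{"tx":0.1,"ty":0,"tz":0,"spin":0,"claw":1},{"tx":0,"ty":0,"tz":0,"spin":0,"claw":1}]'
python3 -c "
from h import *
go(w(-.1015),.064)"
```

```text
time_s: 8.98
tool_pos: [0.4704, -0.1743, 0.0646]
tool_rot: [180.0, -0.0, 4.2]
force: [-1.6, -0.8, 1.3]
grip_width: 0.0006
grasp_force: 0.8
now [ 0.4704 -0.1743  0.0646] [ 1.7999e+02 -1.0000e-02  4.2000e+00] tx,ty,tz mm [113.8  -0.5   0.6]
```

```bash
python3 -m pendant '[{"tx":0.2,"ty":0,"tz":0,"spin":0,"claw":1},{"tx":0.2,"ty":0,"tz":0,"spin":0,"claw":1},{"tx":0.2,"ty":0,"tz":0,"spin":0,"claw":1},{"tx":0,"ty":0,"tz":0,"spin":0,"claw":1}]'
python3 -m pendant '[{"tx":0.2,"ty":0,"tz":0,"spin":0,"claw":1},{"tx":0.2,"ty":0,"tz":0,"spin":0,"claw":1},{"tx":0.2,"ty":0,"tz":0,"spin":0,"claw":1},{"tx":0.2,"ty":0,"tz":0,"spin":0,"claw":1},{"tx":0.2,"ty":0,"tz":0,"spin":0,"claw":1},{"tx":0.2,"ty":0,"tz":0,"spin":0,"claw":1},{"tx":0.2,"ty":0,"tz":0,"spin":0,"claw":1},{"tx":0,"ty":0,"tz":0,"spin":0,"claw":1}]'
python3 -c "
from h import *
go(w(-.1015),.064)"
```

```text
time_s: 9.48
tool_pos: [0.5019, -0.1716, 0.0646]
tool_rot: [-180.0, -0.2, 4.2]
force: [-0.3, 1.0, -0.7]
grip_width: 0.0009
grasp_force: 0.0
time_s: 10.48
tool_pos: [0.5719, -0.1671, 0.0648]
tool_rot: [179.9, -0.2, 4.2]
force: [0.3, -0.4, 0.3]
grip_width: 0.0004
grasp_force: 0.0
now [ 0.5719 -0.1671  0.0648] [179.94  -0.19   4.23] tx,ty,tz mm [12.  -0.8  0.8]
```

```bash
python3 -m pendant '[{"tx":0.1,"ty":0,"tz":0,"spin":0,"claw":1},{"tx":0.1,"ty":0,"tz":0,"spin":0,"claw":1},{"tx":0.1,"ty":0,"tz":0,"spin":0,"claw":1},{"tx":0.08,"ty":0,"tz":0,"spin":0,"claw":1},{"tx":0,"ty":0,"tz":0,"spin":0,"claw":1},{"tx":0,"ty":0,"tz":0,"spin":0,"claw":1}]'
python3 -c "
from h import *
go(w(-.1015),.064)"
```

```text
time_s: 11.22
tool_pos: [0.5824, -0.1668, 0.0639]
tool_rot: [-180.0, 0.8, 4.1]
force: [-18.3, 0.2, 12.6]
grip_width: 0.0009
grasp_force: 9.3
now [ 0.5824 -0.1668  0.0639] [-179.98    0.81    4.1 ] tx,ty,tz mm [ 1.5 -1.2 -0.1]
```

```bash
python3 -m pendant '[{"tx":0.15,"ty":0,"tz":0,"spin":0,"claw":1},{"tx":0,"ty":0,"tz":0,"spin":0,"claw":1},{"tx":0,"ty":0,"tz":0,"spin":0,"claw":1}]'
python3 -m pendant '[{"tx":-0.2,"ty":0,"tz":0,"spin":0,"claw":1},{"tx":-0.3,"ty":0,"tz":0,"spin":0,"claw":1},{"tx":-0.3,"ty":0,"tz":0,"spin":0,"claw":1},{"tx":-0.5,"ty":0,"tz":0,"spin":0,"claw":1},{"tx":0,"ty":0,"tz":-1,"spin":0,"claw":1},{"tx":0,"ty":0,"tz":-1,"spin":0,"claw":1},{"tx":0,"ty":-0.8,"tz":-0.8,"spin":0,"claw":1},{"tx":0,"ty":-1,"tz":0,"spin":0,"claw":1},{"tx":0,"ty":-1,"tz":0,"spin":0,"claw":1},{"tx":0,"ty":-1,"tz":0,"spin":0,"claw":1}]'
python3 -m pendant '[{"tx":-0.6,"ty":-1,"tz":0,"spin":0,"claw":1},{"tx":0,"ty":-1,"tz":0,"spin":0,"claw":1},{"tx":0,"ty":-1,"tz":0,"spin":0,"claw":1},{"tx":0,"ty":0,"tz":0,"spin":0,"claw":1}]'
python3 - <<'E'
from h import *
im=cams.read_camera("top")[:,:,::-1]; im0=cv2.imread("pics/top0raw.png")
f=lambda m:cv2.resize(m[110:225,250:330],None,fx=4.9,fy=4.9,interpolation=cv2.INTER_CUBIC)
cv2.imwrite("pics/c5.png",np.hstack([f(im0),f(im)]));cv2.imwrite("pics/top5raw.png",im)
E
```

```text
time_s: 11.6
tool_pos: [0.5827, -0.1669, 0.0634]
tool_rot: [-179.9, 1.7, 4.0]
force: [-35.6, 1.1, 25.6]
grip_width: 0.0005
grasp_force: 18.1
time_s: 12.85
tool_pos: [0.5175, 0.0214, 0.2051]
tool_rot: [180.0, -0.1, 4.2]
force: [0.0, -0.3, -0.7]
grip_width: 0.0002
grasp_force: 0.0
time_s: 13.35
tool_pos: [0.4755, 0.1723, 0.2051]
tool_rot: [-179.9, -0.1, 4.7]
force: [0.1, -1.1, 0.1]
grip_width: 0.0005
grasp_force: 0.0
```

View pics/c5.png

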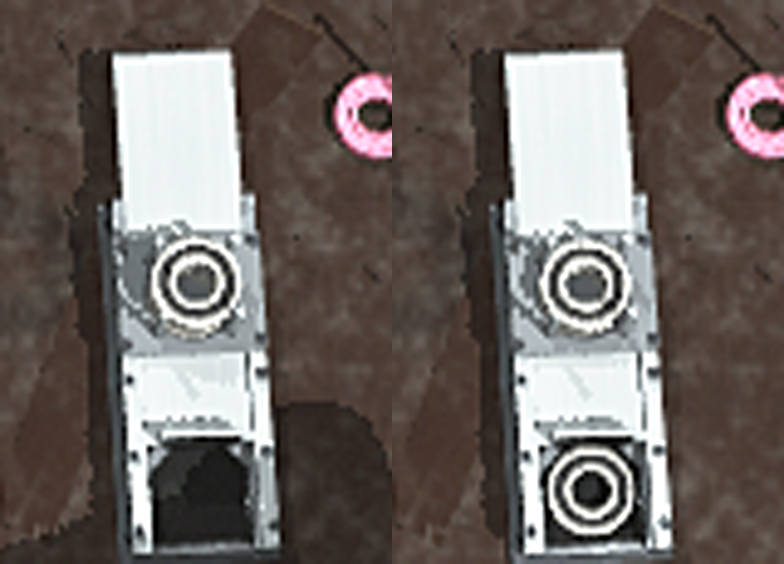

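The bearing lies flat in the catch at (590,489), the slide's tail edge (y≈52) is exactly where it was at the start, and the stack has settled one bearing lower. I'll hand it in.

```bash
python3 -c "
from h import *
print(bp('top',250+198/4.9-.4,110+489/4.9-.4,.025)[:2],w(-.116))
print(env.sign_off())"
```

```text
[ 0.5718844  -0.16611539] [ 0.56931152 -0.16649563]
the job is handed in; nothing more can be done
None
```

I dispensed one 52 mm bearing and handed the job in: it lies flat within about 3 mm of the catch centre, the slide is back home against its stop, and the remaining stack has settled one bearing lower; the hand-in returned no verdict.

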